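# Pack the drill kit into its trays

### The arm

A 6-joint arm with a two-finger parallel gripper is mounted at the origin on the work surface. World frame = base frame: x ahead of the robot, y to its left, z up, the work surface at z = 0. Lengths are in m, angles in rad, forces in N, time in s.
With the tool pointing down it reaches from about 0.275 to 1 m from the base axis. Payload 8.4 kg.
Tool frame: the origin (TCP) lies on the centre line of the jaws, within the pads' length; the fingertips stand 17 mm ahead of it and the grasp point (between the pads) lies 2 mm behind it (bot.tcp_to_tips is the z of the fingertips in the tool frame, in m); z points along the fingers, y is the line along which they close (so a half turn about z gives the same grasp; the last joint's range is limited). The gripper opens to 85 mm and grips with 20 to 120 N. Pads are 22 mm wide; open, the fingers measure 114 mm over their backs; the gripper's body (76 mm by 85 mm) begins 54 mm behind the grasp point. The pads swing forward as they close: fully open they stand 13 mm farther back than shut.
Start: joints at [-1.157, 0.353, 1.633, -0, 1.155, -0.002], TCP at [0.252, -0.572, 0.248] pointing down, gripper open.
Joint ranges: [-2.63, 2.63], [-0.92, 2.1], [0.06, 2.66], [-1.3, 4.44], [0, 2.69], [-3.02, 3.02]. Speed limits (rad/s): [2.22, 2.22, 2.79, 3.14, 3.14, 3.14].

### API

Orientations are given as a unit quaternion [x, y, z, w].
In Python, from workcell import bot, hand, kinematics, get_obs, vision, hand_in gives the robot as it stands. The module is installed in compiled form; this text tells all that it offers. Calls block until the motion is done:
- bot.reach(position, orientation): joint-space move of the TCP to a pose.
- bot.servo_line(position, ori=None, velocity=0.15): straight line of the TCP; ori=None keeps the orientation; velocity is the mean speed in m/s.
- bot.goto_joints(angles): joint-space move.
- hand.move_gripper(opening, strength=None): finger opening in m; strength is the grip in N (None keeps the last); returns when the fingers have stopped.
- bot.dwell(seconds).
- kinematics.solve_ik(position, orientation): joint angles nearest the present ones, or None.
- get_obs(): the state.
- vision.read_camera(name): name is "scene" or "top" or "wrist"; returns a dict with "frame" (420x560x3 uint8, red, green, blue), "intrinsics" (3x3 intrinsics, pixels), "view" (4x4, takes a point from world to camera coordinates). Camera axes: x right, y down, z forward; pixel columns grow to the right and rows downward; lengths in m; the calibration is good to about 2 mm. The wrist camera is an equidistant fisheye: a pixel r from the principal point sees the ray r / f radians off the axis. A picture is of the moment at which its call begins. There is no depth.
A pose or a line that the arm cannot do raises bot.IKError and nothing moves.
- hand_in(): hands the job in; it is judged then, once.
The state is a dict: "time_s": time; "joint_pos": joint angles; "joint_vel": joint speeds; "joint_efforts": joint torques, N m; "position": TCP position; "orientation": TCP orientation; "wrist_force": force on the tool from outside, world axes, zero at the start; "ft_torque": the same for the moment, N m; "gripper_width": finger opening in m; "grip_force": force on a finger pad.
Only numpy, scipy, OpenCV 4.12 (cv2) and the standard library are available. Lean on these libraries where they do the work, as an engineer would, in place of code of your own. Each camera call takes 0.05 s, during which the arm holds its last target. There are 200 camera calls.

### The job

Put the drill's loose parts away: the big hole saw, the small hole saw, the battery pack and the side handle each go into the grey tray whose recess matches its shape and size, right side up as they stand now and lying flat on the floor of the recess. Set each one down rather than dropping it, let go of it, and leave the plant and the mug where they are.

Things in the scene. Friction and masses are not known exactly. Their poses are not given: they have to be found in the camera images.
- big_saw: The big hole saw: a red steel cup standing on its toothed rim, 56 mm in diameter and 46 mm high, bare-metal flat top with a dark centre hole and four small ones round it; about 0.17 kg. Origin: centre of its underside; z up. May be turned about z in any way (it is round). Grip it across its diameter.
- small_saw: The small hole saw: the same kind of red cup, 34 mm in diameter and 46 mm high, with a single dark centre hole in its bare-metal top; about 0.08 kg. Origin: centre of its underside; z up; round.
- battery: The drill's battery pack: a black block 50 mm (its x) by 76 mm (its y) and 44 mm high, red band round its foot, on top a smaller black terminal block 30 by 56 mm that rises to 54 mm, with three brass strips; about 0.35 kg. Origin: centre of its underside; z up. Grip it across x, on the 50 mm wide lower block.
- handle: The drill's side handle, lying flat: an orange grip 30 mm wide (x), 86 mm long (along y), its top 36 mm above the bench, with a black flange 36 mm wide, 38 mm high and 14 mm thick at each end, 112 mm long in all along its y; about 0.13 kg. It rests on its flanges. Origin: centre of its underside, half-way along; z up. Grip it across x at the middle of the orange part.
- tray_big_round: Fixed grey moulded kit tray, a flat plate 12 mm high, outside 100 by 100 mm, with one round, 74 mm wide recess 8 mm deep (its floor, dark, lies 4 mm above the bench), centred on the plate. Origin: underside of the plate, at its centre, on the bench; z up. It belongs to the big hole saw.
- tray_small_round: Fixed grey moulded kit tray, a flat plate 12 mm high, outside 78 by 78 mm, with one round, 52 mm wide recess 8 mm deep (its floor, dark, lies 4 mm above the bench), centred on the plate. Origin: underside of the plate, at its centre, on the bench; z up. It belongs to the small hole saw (the big one does not go in).
- tray_battery: Fixed grey moulded kit tray, a flat plate 12 mm high, outside 94 mm (x) by 120 mm (y), with one rectangular, 68 mm (x) by 94 mm (y) recess 8 mm deep (its floor, dark, lies 4 mm above the bench), centred on the plate. Origin: underside of the plate, at its centre, on the bench; z up, y along the long side. It belongs to the battery pack, long side along long side, either way round.
- tray_handle: Fixed grey moulded kit tray, a flat plate 12 mm high, outside 80 mm (x) by 152 mm (y), with one long rectangular, 54 mm (x) by 130 mm (y) recess 8 mm deep (its floor, dark, lies 4 mm above the bench), centred on the plate. Origin: underside of the plate, at its centre, on the bench; z up, y along the long side. It belongs to the side handle, either way round.
- plant: Bystander at the left side of the work area: a succulent in a round grey pot, 84 mm wide at the rim, 80 mm high, leaves up to about 110 mm. Origin: centre of its underside. Loose; leave it where it is.
- mug: Bystander at the right side of the work area: a white mug, 80 mm wide, 85 mm high, with a handle that stands out to its +y. Origin: centre of its underside. Loose; leave it where it is.
There are look-alikes about, which are no part of the job. Leave any orange or yellow look-alike of the tray_small_round alone.

How it is judged:
By the outcome, as a careful person would: the job done as asked, in the order asked, and still so for the second after the job is handed in, with the robot touching nothing.
It also fails if it takes over 106 s, if anything falls off the work surface, if the arm or the gripper's body presses on something with over 40 N, if the wrist force passes 120 N, or if a joint passes its speed limit or range.

## Working session

There is one attempt and no reset: what is moved stays moved. The work goes in short steps, each a Python script; the robot and the scene stay as the last script left them, time stands still between calls to the robot, and variables do not carry over. Pictures are saved under pics/ and viewed, at most 14 in all, crops included, and the job is handed in when it is done.

```bash
mkdir -p pics
python3 - <<'E'
from workcell import *
import cv2,numpy as np
for n in("top","scene"):
    c=vision.read_camera(n); cv2.imwrite(f"pics/{n}0.png",c["frame"][:,:,::-1])
    print(n,c["intrinsics"].round(1).tolist(),np.array(c["view"]).round(4).tolist())
o=get_obs();print(o["time_s"],o["orientation"],bot.tcp_to_tips,o["gripper_width"])
E
```

```text
top [[524.0, 0.0, 290.9], [0.0, 524.0, 204.4], [0.0, 0.0, 1.0]] [[0.0126, -0.9999, 0.0027, 0.06], [-0.9856, -0.0129, -0.1684, 0.4745], [0.1684, -0.0006, -0.9857, 1.6426], [0.0, 0.0, 0.0, 1.0]]
scene [[497.1, 0.0, 288.2], [0.0, 497.1, 210.9], [0.0, 0.0, 1.0]] [[-0.6544, 0.756, 0.0158, 0.2466], [0.5434, 0.4847, -0.6855, -0.2847], [-0.5259, -0.4399, -0.7279, 2.0162], [0.0, 0.0, 0.0, 1.0]]
0.1 [ 9.78464295e-01  2.06415245e-01 -1.35959543e-04 -5.93238415e-04] 0.017 0.08578647056298848
```

View pics/top0.png

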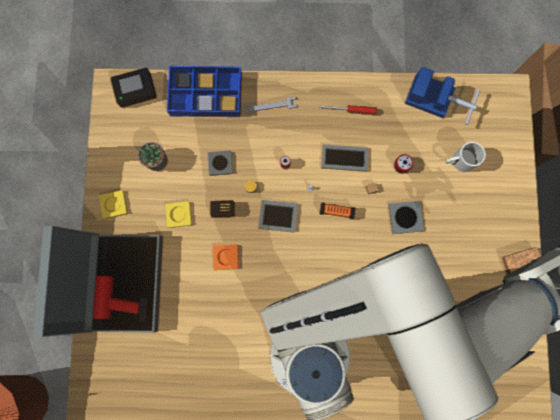

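View pics/scene0.png

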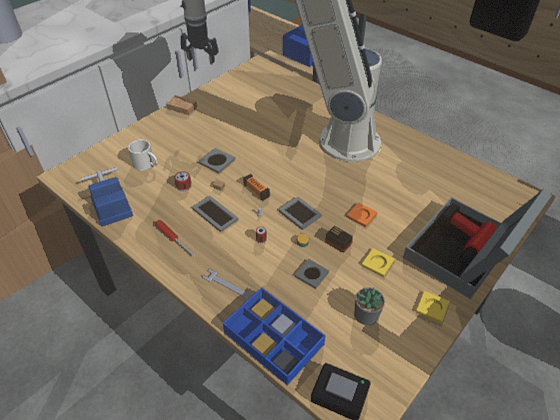

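Top view, trays: small round (221,163), handle (346,158), battery (279,216), big round (406,217). Parts: big saw (404,163), small saw (286,161), battery (222,209), handle (338,211). The yellow and orange trays are decoys. Next I'll get coarse positions, then take wrist views rectified to metric maps.

```bash
cat > h.py <<'E'
from workcell import *
import cv2,numpy as np
def project(c,P,fish):
    V=np.array(c["view"]);K=np.array(c["intrinsics"]);q=P@V[:3,:3].T+V[:3,3]
    if fish:
        r=np.hypot(q[...,0],q[...,1])+1e-12;t=np.arctan2(r,q[...,2])
        xy=q[...,:2]*(t/r)[...,None]
    else: xy=q[...,:2]/q[...,2:]
    return xy*[K[0,0],K[1,1]]+K[:2,2]
def ortho(c,x1,y1,w,h,z,mm=1.,fish=True):
    """map, row 0 = x1 going down in x, col 0 = y1 going down in y; mm per pixel"""
    r,k=np.mgrid[0:h,0:w]*mm/1000
    uv=project(c,np.stack([x1-r,y1-k,np.full(r.shape,z)],-1),fish).astype(np.float32)
    return cv2.remap(c["frame"],uv[...,0],uv[...,1],cv2.INTER_LINEAR)[:,:,::-1].copy()
def quat(yaw):  # tool down, tool y axis along world direction yaw+90deg (mod pi)
    return np.array([np.cos(yaw/2),np.sin(yaw/2),0,0])
def pix2w(c,u,v,z):
    V=np.array(c["view"]);K=np.array(c["intrinsics"]);d=V[:3,:3].T@np.linalg.inv(K)@[u,v,1];o=-V[:3,:3].T@V[:3,3]
    return o+d*(z-o[2])/d[2]
E
python3 - <<'E'
from h import *
c=vision.read_camera("top")
for n,u,v,z in[("ts",221,163,.012),("th",346,158,.012),("tb",279,216,.012),("tB",406,217,.012),("big",404,163,.046),("small",286,160,.046),("bat",222,208,.05),("han",338,210,.036),("mug",470,156,.08),("plant",152,155,.09)]:
    print(n,pix2w(c,u,v,z).round(3))
w=vision.read_camera("wrist");V=w["view"];print(w["intrinsics"].round(1).tolist(),(-V[:3,:3].T@V[:3,3]).round(3),V[:3,:3].round(2).tolist())
bot.reach([.47,-.02,.33],quat(0))
o=get_obs();print(o["time_s"],o["position"],o["orientation"],o["joint_pos"])
w=vision.read_camera("wrist");np.savez("w1.npz",**w)
cv2.imwrite("pics/w1.png",w["frame"][:,:,::-1])
E
```

```text
ts [0.614 0.299 0.012]
th [ 0.637 -0.115  0.012]
tb [0.44  0.104 0.012]
tB [ 0.442 -0.309  0.012]
big [ 0.614 -0.299  0.046]
small [0.619 0.084 0.046]
bat [0.458 0.285 0.05 ]
han [ 0.458 -0.086  0.036]
mug [ 0.631 -0.503  0.08 ]
plant [0.618 0.507 0.09 ]
[[325.2, 0.0, 282.9], [0.0, 325.2, 213.0], [0.0, 0.0, 1.0]] [ 0.322 -0.541  0.373] [[0.4, -0.91, -0.0], [-0.87, -0.39, 0.3], [-0.27, -0.12, -0.96]]
2.3417 [ 0.47012443 -0.02049124  0.32993271] [ 9.99999975e-01 -2.08329270e-04 -2.49778212e-05  8.30803593e-05] [-4.66304040e-02  3.08981178e-02  1.84922296e+00 -1.76683153e-04
  1.26151378e+00  1.52463636e+00]
```

View pics/w1.png

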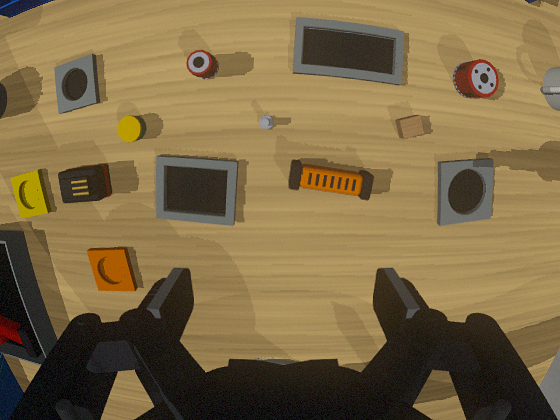

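The wrist view shows all four trays and four parts clearly. I'll rectify crops and measure.

```bash
cat > meas.py <<'E'
from h import *
L=[("ts",.614,.299,.012),("th",.637,-.115,.012),("tb",.44,.104,.012),("tB",.442,-.309,.012),
("big",.614,-.299,.046),("small",.619,.084,.046),("bat",.458,.285,.054),("han",.458,-.086,.036)]
w=dict(np.load("w1.npz"));T=[]
for n,x,y,z in L:
    I=ortho(w,x+.09,y+.09,180,180,z);hsv=cv2.cvtColor(I,cv2.COLOR_BGR2HSV)
    if n[0]=="t": m=(hsv[...,1]<75)
    elif n=="han": m=(hsv[...,1]>190)&(hsv[...,2]>120)
    elif n=="bat": m=(hsv[...,2]<60)
    else: m=(hsv[...,1]<70)&(hsv[...,2]>90)
    m=cv2.morphologyEx(m.astype(np.uint8),cv2.MORPH_CLOSE,np.ones((9,9)));m=cv2.morphologyEx(m,cv2.MORPH_OPEN,np.ones((7,7)))
    cs=[k for k in cv2.findContours(m,0,2)[0] if cv2.contourArea(k)>100]
    if cs:
        k=min(cs,key=lambda k:np.hypot(*(np.array(cv2.minAreaRect(k)[0])-90)))
        r=cv2.minAreaRect(k);cv2.drawContours(I,[cv2.boxPoints(r).astype(int)],0,(0,255,0),1)
        print(n,"x %.4f y %.4f"%(x+.09-r[0][1]/1000,y+.09-r[0][0]/1000),np.round(r[1],1),"ang(img cw)%.1f"%r[2])
    I[90,::10]=(255,0,255);I[::10,90]=(255,0,255);T.append(I)
cv2.imwrite("pics/m1.png",np.vstack([np.hstack(T[:4]),np.hstack(T[4:])]))
E
python3 meas.py
```

```text
ts x 0.6177 y 0.2999 [79.2 84.2] ang(img cw)84.8
th x 0.6404 y -0.1113 [152.7  81.2] ang(img cw)3.4
tb x 0.4426 y 0.1072 [121.3  95.4] ang(img cw)5.6
tB x 0.4436 y -0.3077 [101.6 106. ] ang(img cw)83.4
big x 0.6185 y -0.3030 [43. 44.] ang(img cw)90.0
small x 0.6180 y 0.0860 [25.5 25.5] ang(img cw)45.0
bat x 0.4655 y 0.2673 [49.3 94.7] ang(img cw)86.8
han x 0.4603 y -0.0843 [82.3 28.3] ang(img cw)7.7
```

View pics/m1.png

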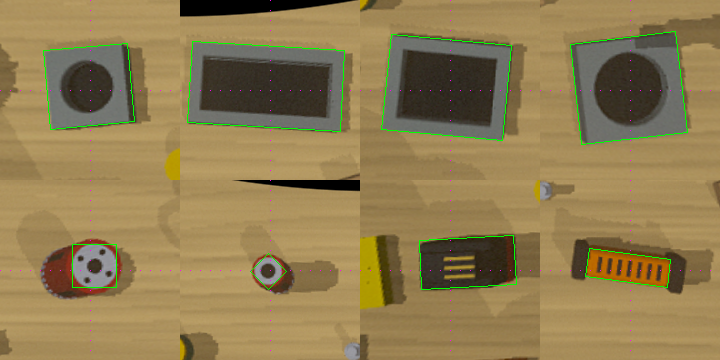

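```bash
cat > pp.py <<'E'
from h import *
G=.030   # TCP above a part's underside
def pick(x,y,yaw,N):
    q=quat(yaw);bot.reach([x,y,.15],q);hand.move_gripper(.085)
    bot.servo_line([x,y,G],None,.15);hand.move_gripper(0,N)
    bot.servo_line([x,y,.15],None,.2);o=get_obs();print("picked t%.1f w%.4f F%.0f"%(o["time_s"],o["gripper_width"],o["grip_force"]))
def place(x,y,yaw):
    bot.reach([x,y,.15],quat(yaw));bot.servo_line([x,y,G+.009],None,.15)
    f0=get_obs()["wrist_force"][2];z=G+.006
    while z>=G+.001:
        bot.servo_line([x,y,z],None,.03);o=get_obs()
        if o["wrist_force"][2]-f0>3:break
        z-=.001
    print("down: cmd z%.4f at z%.4f dF%.1f w%.4f"%(z,o["position"][2],o["wrist_force"][2]-f0,o["gripper_width"]))
    hand.move_gripper(.085);bot.servo_line([x,y,.15],None,.2)
    o=get_obs();print("t%.1f F"%o["time_s"],np.round(o["wrist_force"],1))
def look(n,z=.05,s=300,mm=.6):
    w=vision.read_camera("wrist");np.savez(n+".npz",**w);cv2.imwrite(f"pics/{n}.png",w["frame"][:,:,::-1])
E
python3 - <<'E'
from pp import *
pick(.618,-.3035,0,40)
place(.444,-.3105,0)
look("w2")
E
```

```text
picked t6.1 w0.0552 F43
down: cmd z0.0340 at z0.0352 dF16.5 w0.0548
t9.6 F [-0.3  0.5 -0.7]
```

View pics/w2.png

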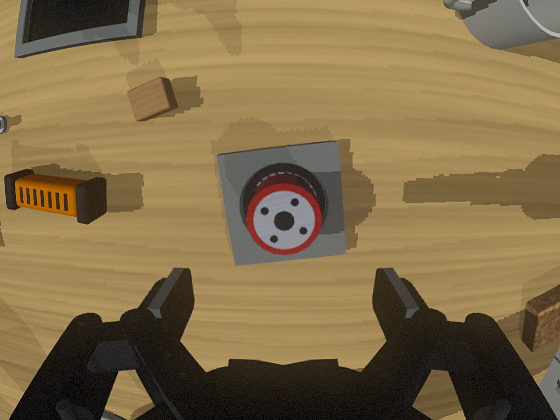

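The big saw (saw top at 284,220) sits within the recess, and the contact height agrees with the floor. Next is the small saw, then a look from above the battery.

Run:
```python
from pp import *
pick(.618,.086,0,40)
place(.618,.302,0)
bot.reach([.40,.285,.22],quat(np.pi/2-1.57)); w=vision.read_camera("wrist");np.savez("w3.npz",**w)
a=ortho(w,.53,.36,300,300,.012,.5);A=[]
for z in(.044,.054):
    b=ortho(w,.53,.36,300,300,z,.5);A.append(b)
c=ortho(w,.69,.36,240,300,.012,.5);A.append(c)
for b in A:b[::20,::20]=(255,0,255)
cv2.imwrite("pics/w3.png",np.hstack(A))
```

```text
picked t13.7 w0.0330 F40
down: cmd z0.0340 at z0.0347 dF5.9 w0.0330
t17.5 F [-0.   0.4 -0.6]
```

View pics/w3.png

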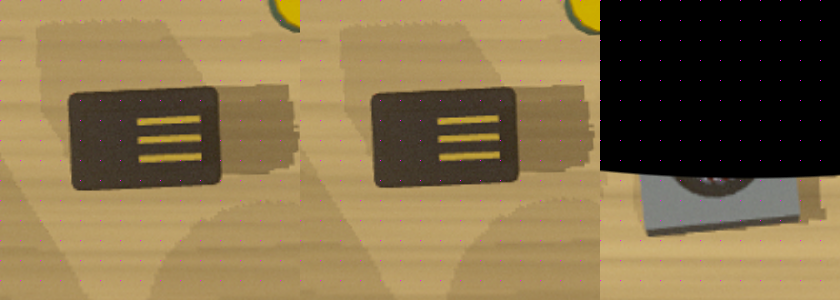

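Battery at z=44 mm spans columns 69–220 and rows 88–190, which is 75×49 mm and matches. Its centre is (0.4605, 0.2875) and its yaw about +2.5°.

Run:
```python
from pp import *
p=np.pi/2
pick(.4605,.2875,p+.045,60)
place(.4425,.107,p-.098)
pick(.460,-.0845,p-.134,40)
place(.640,-.1115,p-.059)
bot.reach([.40,0,.36],quat(0));look("w4")
```

```text
picked t22.3 w0.0491 F62
down: cmd z0.0340 at z0.0349 dF18.0 w0.0492
t25.8 F [-0.   0.2 -0.5]
picked t29.1 w0.0294 F40
down: cmd z0.0340 at z0.0345 dF5.5 w0.0290
t32.8 F [-0.5  0.1 -0.5]
```

View pics/w4.png

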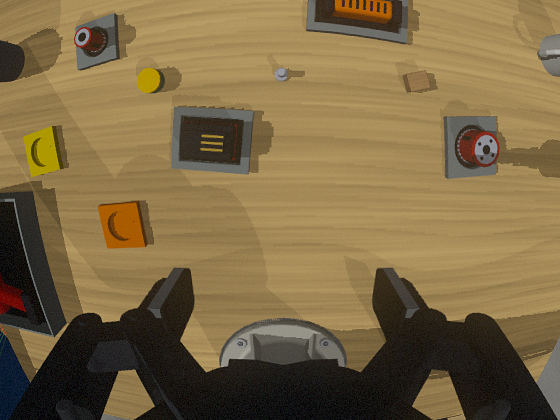

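All four parts are in their trays: saws at (90,38) and (478,147), battery at (211,141), handle at (362,8). The handle and small saw are cut off or distant, so I'll take one closer check.

Run:
```python
from pp import *
bot.reach([.55,.1,.25],quat(0));w=vision.read_camera("wrist")
A=[ortho(w,x+.075,y+.1,400,400,.012,.5)[:320] for x,y in((.618,.302),(.64,-.1115))]
cv2.imwrite("pics/w5.png",np.hstack(A))
```

```text
(no output)
```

View pics/w5.png

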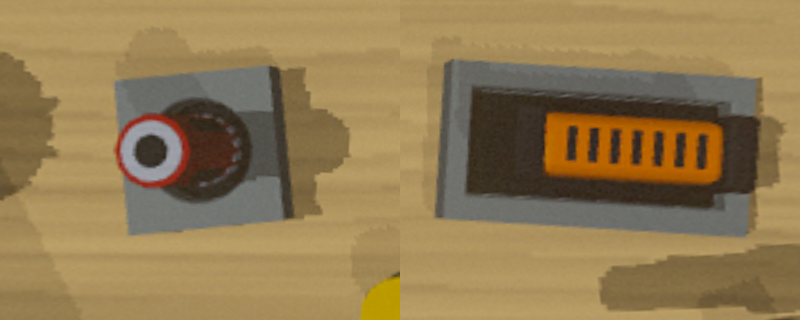

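Both check out. The small saw's teeth are inside the recess at (205,150). The handle's orange grip at (634,149) is centred once parallax is taken off.

```bash
python3 -c "
from workcell import *
print(get_obs()['time_s']);print(hand_in())"
```

```text
35.2583
the job is handed in; nothing more can be done
None
```

The big saw, small saw, battery and handle are each set down upright in their matching grey trays and released; I never touched the plant or mug, and the job was handed in at 35.3 s.

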